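# Switch on and zero the studio's bench scale

## Task

Switch on the bench scale by pressing its large round key fully down with the fingertips (that key stays down), then zero the scale by pressing the long bar key fully down, holding it down for at least one second, and letting it come up again. Press lightly, leave the other two keys alone, and do not grip, lift or shift the mug on the platform or anything standing around the scale.

Things in the scene. Friction and masses are not known exactly. Their poses are not given: they have to be found in the camera images.
- scale: Fixed grey bench scale, 375 (x) by 280 mm (y). Origin: on the table under the middle of the key row; x points from the row to the platform, z up. Near edge: black key panel, 45 mm high, four white keys along y at -90, -30, 30, 90 mm; which key is where changes. Behind them a display (x 39 to 73 mm, 51 mm high), then the steel platform (x 98 to 313 mm, 60 mm high).
- power_key_base: Socket of the LARGE ROUND key (on/off), a white disc 36 mm across. Body origin: centre of the key, on the key panel's surface (45 mm above the table). Its axes are parallel to the scale's. The cap's flat top is 10 mm above this origin while the key is up and 3 mm above it when fully down.
- power_key (a joint): Travel of the large round key in m: 0 up (start), 0.007 fully down. It needs about 3.5 N to start moving, rising to 6 N fully down, and stays where it is left.
- bar_key_base: Socket of the LONG BAR key (zero), a white bar 40 mm long along the scale's x and 14 mm wide along its y. Body origin: centre of the key, on the key panel's surface (45 mm above the table). Its axes are parallel to the scale's. The cap's flat top is 10 mm above this origin while the key is up and 3 mm above it when fully down.
- bar_key (a joint): Travel of the long bar key in m: 0 up, 0.007 fully down; it is sprung (about 1.5 N to start moving, 6 N fully down) and comes up by itself when let go.
- square_key_base: Socket of the square key, 22 x 22 mm, white; to be left alone. Body origin: centre of the key, on the key panel's surface (45 mm above the table). Its axes are parallel to the scale's. The cap's flat top is 10 mm above this origin while the key is up and 3 mm above it when fully down.
- square_key (a joint): Travel of the square key in m: 0 up, 0.007 fully down; it is sprung (about 1.5 N to start moving, 6 N fully down) and comes up by itself when let go.
- small_key_base: Socket of the small round key, a white disc 16 mm across; to be left alone. Body origin: centre of the key, on the key panel's surface (45 mm above the table). Its axes are parallel to the scale's. The cap's flat top is 10 mm above this origin while the key is up and 3 mm above it when fully down.
- small_key (a joint): Travel of the small round key in m: 0 up, 0.007 fully down; it is sprung (about 1.5 N to start moving, 6 N fully down) and comes up by itself when let go.
- mug: Loose white mug with a handle, 82 mm across the rim, 95 mm tall, standing on the scale's platform; leave it alone. Origin: centre of its underside.
- beaker: Loose white handleless cup, 72 mm across, 105 mm tall, on the table to the left (+y) of the scale; leave it alone. Origin: centre of its underside.
- pot: Loose white pot, 78 mm across, 90 mm tall, with pencils reaching 175 mm above the table, to the right (-y) of the scale; leave it alone. Origin: centre of its underside.
- brush: Loose paint brush, 180 mm long, lying on the table on the robot's side of the scale; leave it alone. Origin: about its middle, on its underside.

How it is judged:
On the way, in this order (a step that is already met when the one before it is completed fails the run):
1. the large round key is pressed down by the fingers (value of joint power_key above 0.0045 m and contact force between the fingers and power_key_base above 0.3 N), for 0.05 s.
2. the long bar key is held down by the fingers for about a second (value of joint bar_key above 0.004 m and contact force between the fingers and bar_key_base above 0.3 N), for 0.9 s.
At the end, for the whole second after the job is handed in: The large round key is down (past 4.5 of its 7 mm), the bar key has been held past 4 mm for 0.9 s and is up again, as are the square and small round keys (within 1 mm); mug, cup, pot and brush are at rest, upright, within 12 mm of where they stood (value of joint power_key above 0.0045 m and value of joint each of bar_key, square_key, small_key below 0.001 m and distance of each of mug, beaker, pot, brush from where it was at the start of the episode below 0.012 m and linear speed of each of mug, beaker, pot, brush below 0.02 m/s and angle between each of mug, beaker, pot's own z axis and vertical below 0.1 rad); the robot touches nothing.
It fails at once if a key that should be left alone (square or small round) is pressed by more than 2.5 mm (value of joint any of square_key, small_key above 0.0025 m).
It fails at once if the bar key is pressed while the large round key is not yet down (value of joint bar_key above 0.003 m and value of joint power_key below 0.004 m).
It fails at once if a key or the scale is pushed with more than 45 N (contact force between anything else and power_key_base above 45 N or contact force between anything else and bar_key_base above 45 N or contact force between anything else and square_key_base above 45 N or contact force between anything else and small_key_base above 45 N or contact force between anything else and scale above 45 N).
It fails at once if the mug, cup, pot or brush is shifted by more than 15 mm, or lifted (distance of any of mug, beaker, pot, brush from where it was at the start of the episode above 0.015 m).
It also fails if it takes over 42 s, if anything falls off the work surface, if the arm or the gripper's body presses on something with over 40 N, if the wrist force passes 120 N, or if a joint passes its speed limit or range.

## Robot

A 6-joint arm with a two-finger parallel gripper is mounted at the origin on the work surface. World frame = base frame: x ahead of the robot, y to its left, z up, the work surface at z = 0. Lengths are in m, angles in rad, forces in N, time in s.
With the tool pointing down it reaches from about 0.325 to 0.9 m from the base axis. Payload 6.1 kg.
Tool frame: the origin (TCP) lies where the fingers leave the gripper's body, on its centre line; the fingertips stand 73 mm ahead of it and the grasp point (between the pads) lies 54 mm ahead of it (grasp_offset is the z of the grasp point in the tool frame, in m); z points along the fingers, y is the line along which they close (so a half turn about z gives the same grasp; the last joint's range is limited). The gripper opens to 85 mm and grips with 20 to 120 N. Pads are 22 mm wide; open, the fingers measure 114 mm over their backs; the gripper's body (76 mm by 85 mm) begins 54 mm behind the grasp point. The pads swing forward as they close: fully open they stand 13 mm farther back than shut.
Start: joints at [-1.294, 0.22, 1.526, -0, 1.395, -0.126], TCP at [0.245, -0.575, 0.304] pointing down, gripper open.
Joint ranges: [-2.98, 2.98], [-0.91, 2.08], [0.09, 2.57], [-1.24, 4.39], [0.2, 2.65], [-2.68, 2.68]. Speed limits (rad/s): [2.57, 2.57, 3.01, 3.14, 3.14, 3.14].

## Interface

Orientations are given as a 3x3 rotation matrix whose columns are the frame's x, y, z axes.
In Python, from workcell import * gives the robot as it stands. The module is installed in compiled form; this text tells all that it offers.
- The arm moves only by the tool servo_tool, never from a script. Its argument "motion" is a list of rows, each an object with "dp": the shift along the tool's x, y, z scaled (see below), a list of three; "roll": the turn about the tool's z scaled (see below); "jaw": the finger opening in mm, from 0 to 85.4. In form: [{"dp": [dx, dy, dz], "roll": roll, "jaw": jaw}, ...]. A call has exactly 5 rows; each row shifts and turns the commanded pose from where the row before left it, along the tool's axes as they then stand; what a row does not reach is not made up. The controller multiplies each number of a shift by 0.25 m and each number of a turn by 90 degrees. A row lasts 1/8 s, in which the tool goes at most 62.5 mm and 10.7 degrees, less where a joint would pass 70% of its speed; a pose out of reach is approached as far as the arm can. A call with a number of a shift or a turn outside -1 to 1 is refused whole. A call with a gripper value outside its range is refused whole. The fingers move at their own pace and stop on an object; "squeeze" is the grip in N (left out, the last holds). Time passes only in rows, so rows that do not move let the fingers close, or fill a call up. It gives the time, the measured TCP pose, the force, the opening and the grip force at its end, in the units of the state.
- state(): the state, without advancing time (a new reading comes with each control period).
- snapshot(name): name is "scene" or "top" or "wrist"; returns the picture (480x640x3 uint8, red, green, blue); there is no depth.
- camera_params(name): a dict with "fx", "fy", "cx", "cy" (pixels), "R" (3x3) and "t" (3): a world point X has camera coordinates R X + t. Camera axes: x right, y down, z forward; pixel columns grow to the right and rows downward; lengths in m; the calibration is good to about 2 mm. A picture is of the moment at which its call begins: read the wrist's pose just before it. camera_params takes no time and is no camera call; for the wrist camera it gives the pose at the moment of the call.
- finish_job(): hands the job in; it is judged then, once.
Trained networks look in the newest picture that a camera, given by its name, has taken for a name from the list of things; names that differ only in an ending like _2 or _b are one class to them, and where a whole thing is asked for, a point or a joint stands for the part that bears it (a point fixed in the world has none). Each returns a list of dicts, best first, with "score" (0 to 1); they miss things now and then, are a little off and sometimes report something else, mostly with a low value. They report only what shows in the picture. A call takes as long as a camera call.
- cut_out(camera, thing): "pixels" (480x640 bool, what is visible of it) and "uv" ([column, row] in pixels, amid what is visible of it).
- place_of(camera, thing): "uv" ([column, row] in pixels: a listed point, or the origin of a listed thing).
The state is a dict: "t": time; "joint_positions": joint angles; "qvel": joint speeds; "joint_torque": joint torques, N m; "position": TCP position; "tcp_rot": TCP orientation; "force": force on the tool from outside, world axes, zero at the start; "moment": the same for the moment, N m; "width": finger opening in m; "grip_force": force on a finger pad.
Only numpy, scipy, OpenCV 4.12 (cv2) and the standard library are available. Lean on these libraries where they do the work, as an engineer would, in place of code of your own. Each camera call takes 0.05 s, during which the arm holds its last target. There are 200 camera calls.

## Working session

There is one attempt and no reset: what is moved stays moved. The work goes in short steps, Python scripts to look and compute and a tool call to move; the robot and the scene stay as the last step left them, time stands still between calls to the robot, and variables do not carry over. Pictures are saved under pics/ and viewed, at most 10 in all, crops included, and the job is handed in when it is done.

Besides the shell and the picture viewer there is one more tool, called as name(argument=value, ...), one argument or row to a line, values as JSON. servo_tool: Moves the arm, as the interface text tells. Shifts and turns lie within -1 to 1; 1 stands for 0.25 m of shift or 90 degrees of turn. Its arguments: {"type":"object","properties":{"motion":{"type":"array","items":{"type":"object","properties":{"dp":{"type":"array","items":{"type":"number"}},"roll":{"type":"number"},"jaw":{"type":"number"}}}},"squeeze":{"type":"number"}},"required":["motion"]}

```bash
mkdir -p pics; cat > h.py <<'E'
from workcell import *
import numpy as np, cv2
def ray(cam,uv,z):
    p=camera_params(cam);R=np.array(p["R"]);t=np.array(p["t"])
    d=R.T@np.array([(uv[0]-p["cx"])/p["fx"],(uv[1]-p["cy"])/p["fy"],1]);c=-R.T@t
    return c+d*(z-c[2])/d[2]
def look(cam,name):
    im=snapshot(cam);cv2.imwrite(f"pics/{name}.png",im[:,:,::-1]);return im
E
python3 - <<'E'
from h import *
s=state();print(s["position"],np.round(s["tcp_rot"],3),s["t"])
for c in("top","scene"):
    look(c,c+"0")
    for k in("power_key_base","bar_key_base","square_key_base","small_key_base","scale"):
        r=place_of(c,k)
        for x in r[:2]: print(c,k,round(x["score"],2),np.round(x["uv"],1),np.round(ray(c,x["uv"],0 if k=="scale" else .045),4))
im=np.hstack([cv2.resize(cv2.imread(f"pics/{c}0.png"),(400,300)) for c in("top","scene")])
im=cv2.imread("pics/top0.png")
E
```

```text
[ 0.24485897 -0.57452991  0.30278165] [[ 0.92   0.392 -0.001]
 [ 0.392 -0.92   0.002]
 [ 0.    -0.002 -1.   ]] 0.0
top power_key_base 0.79 [225.2 275.7] [0.5061 0.2495 0.045 ]
top bar_key_base 0.65 [248.5 271. ] [0.5183 0.1943 0.045 ]
top bar_key_base 0.29 [274.5 314.6] [0.4165 0.1289 0.045 ]
top square_key_base 0.78 [274.8 267.3] [0.5283 0.1317 0.045 ]
top square_key_base 0.28 [177.1 267.9] [0.5227 0.365  0.045 ]
top scale 0.56 [263.4 270.3] [0.5231 0.164  0.    ]
scene power_key_base 0.53 [405.  199.7] [0.4964 0.2513 0.045 ]
scene bar_key_base 0.63 [383.5 208.2] [0.5087 0.1966 0.045 ]
scene square_key_base 0.83 [356.2 219.7] [0.5258 0.1286 0.045 ]
scene small_key_base 0.79 [330.4 228.9] [0.5368 0.0681 0.045 ]
scene scale 0.65 [368.7 230.5] [0.5233 0.1608 0.    ]
```

View pics/top0.png

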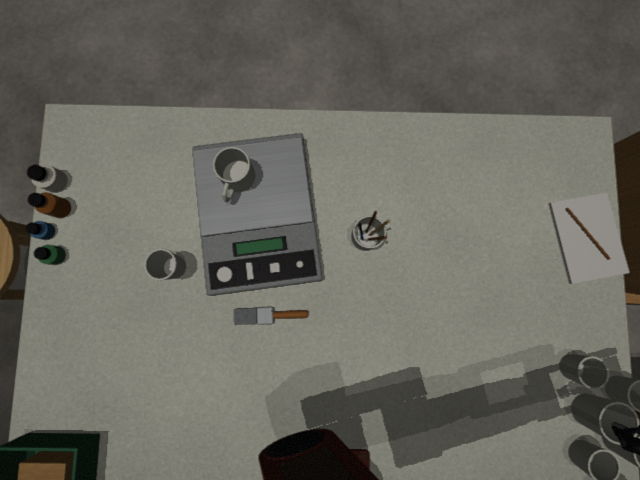

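View pics/scene0.png

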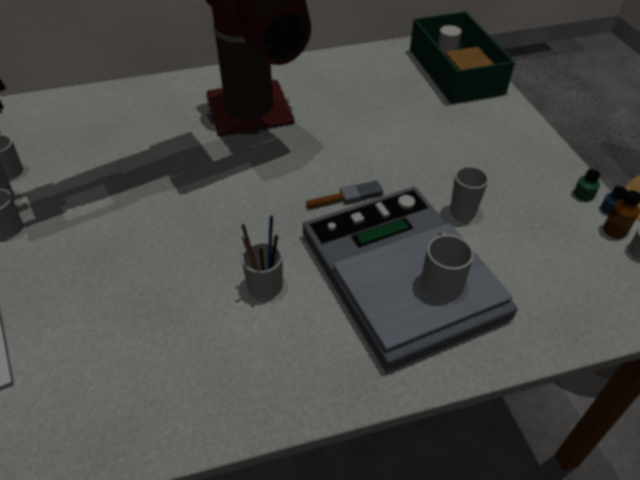

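The top view shows the key row from large round (225,274) to bar (249,271), square (275,267) and small round (299,264). The networks agree with this. The scene view gives the same order, and the straight path at this height is clear of the pot.

servo_tool(
  motion=[
    {"dp": [0.15, -0.17, 0], "roll": 0, "jaw": 0},
    {"dp": [0.15, -0.17, 0], "roll": 0, "jaw": 0},
    {"dp": [0.15, -0.17, 0], "roll": 0, "jaw": 0},
    {"dp": [0.15, -0.17, 0], "roll": 0, "jaw": 0},
    {"dp": [0.15, -0.17, 0], "roll": 0, "jaw": 0},
  ],
  squeeze=20,
)

```text
t: 1.23
position: [0.3345, -0.3043, 0.3042]
tcp_rot: [[0.92, 0.392, 0.001], [0.392, -0.92, -0.001], [0.0, 0.001, -1.0]]
force: [1.4, -0.0, 0.3]
width: 0.0001
grip_force: 0.0
```

servo_tool(
  motion=[
    {"dp": [0.15, -0.17, 0], "roll": 0, "jaw": 0},
    {"dp": [0.15, -0.17, 0], "roll": 0, "jaw": 0},
    {"dp": [0.15, -0.17, 0], "roll": 0, "jaw": 0},
    {"dp": [0.15, -0.17, 0], "roll": 0, "jaw": 0},
    {"dp": [0.15, -0.17, 0], "roll": 0, "jaw": 0},
  ],
)

```text
t: 1.85
position: [0.4237, -0.0352, 0.3044]
tcp_rot: [[0.92, 0.392, 0.002], [0.392, -0.92, -0.001], [0.001, 0.001, -1.0]]
force: [-0.2, -0.5, 0.6]
width: -0.0001
grip_force: 0.0
```

servo_tool(
  motion=[
    {"dp": [0.15, -0.17, 0], "roll": 0.075, "jaw": 0},
    {"dp": [0.15, -0.17, 0], "roll": 0.075, "jaw": 0},
    {"dp": [0.12, -0.15, 0], "roll": 0, "jaw": 0},
    {"dp": [0, 0, 0], "roll": 0, "jaw": 0},
    {"dp": [0, 0, 0], "roll": 0, "jaw": 0},
  ],
)

```text
t: 2.48
position: [0.4883, 0.11, 0.3037]
tcp_rot: [[0.986, 0.167, -0.001], [0.167, -0.986, -0.001], [-0.001, 0.0, -1.0]]
force: [0.0, -0.3, 0.1]
width: 0.0
grip_force: 0.0
```

```bash
cat > m.py <<'E'
from h import *
import sys
s=state();print(s["position"],np.round(s["tcp_rot"],3).tolist(),s["t"],s["width"],s["force"])
look("wrist",sys.argv[1]);T=np.array(s["tcp_rot"]);P=np.array(s["position"])
for k in("power_key_base","bar_key_base","square_key_base","small_key_base"):
    for x in place_of("wrist",k)[:1]:
        w=ray("wrist",x["uv"],.045);print(k,round(x["score"],2),np.round(x["uv"],1),np.round(w,4),"tool units",np.round(T.T@(w-P)/.25,3))
E
python3 m.py w1
```

```text
[0.48832119 0.10996906 0.30371883] [[0.986, 0.167, -0.001], [0.167, -0.986, -0.001], [-0.001, 0.0, -1.0]] 2.475 2.462674516959005e-05 [ 0.03173973 -0.25106919  0.11493193]
power_key_base 0.62 [155.  157.1] [0.5059 0.2475 0.045 ] tool units [ 0.162 -0.531  1.035]
bar_key_base 0.61 [231.5 153.8] [0.519  0.1862 0.045 ] tool units [ 0.173 -0.28   1.035]
square_key_base 0.65 [300.4 155.3] [0.5271 0.1307 0.045 ] tool units [ 0.168 -0.056  1.035]
```

View pics/w1.png

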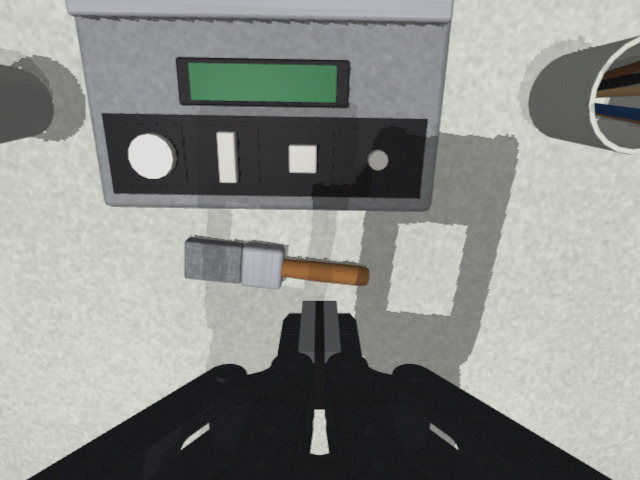

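The wrist view shows the key tops at large round (152,156), bar (228,157), square (302,158) and small round (378,160). The tool is nearly square to the row. Next I move above the large round key.

servo_tool(
  motion=[
    {"dp": [0.055, -0.18, 0], "roll": 0, "jaw": 0},
    {"dp": [0.055, -0.18, 0], "roll": 0, "jaw": 0},
    {"dp": [0.055, -0.17, 0.1], "roll": 0, "jaw": 0},
    {"dp": [0, 0, 0.2], "roll": 0, "jaw": 0},
    {"dp": [0, 0, 0.1], "roll": 0, "jaw": 0},
  ],
)

```text
t: 3.35
position: [0.5059, 0.2472, 0.2011]
tcp_rot: [[0.986, 0.167, -0.003], [0.167, -0.986, -0.001], [-0.004, 0.001, -1.0]]
force: [0.5, -0.2, 0.1]
width: 0.0
grip_force: 0.0
```

```bash
python3 m.py w2
```

```text
[0.50588308 0.24718599 0.20105457] [[0.986, 0.167, -0.003], [0.167, -0.986, -0.001], [-0.004, 0.001, -1.0]] 3.35 4.393441753414665e-05 [ 0.49681681 -0.22006334  0.12722282]
power_key_base 0.68 [316.7 246.2] [0.5045 0.2473 0.045 ] tool units [-0.003 -0.002  0.624]
bar_key_base 0.83 [416.8 241.1] [0.5187 0.1885 0.045 ] tool units [0.014 0.24  0.624]
square_key_base 0.61 [514.8 243.7] [0.528  0.1291 0.045 ] tool units [0.011 0.48  0.624]
small_key_base 0.65 [613.4 248.4] [0.5358 0.0681 0.045 ] tool units [0.001 0.726 0.625]
```

View pics/w2.png

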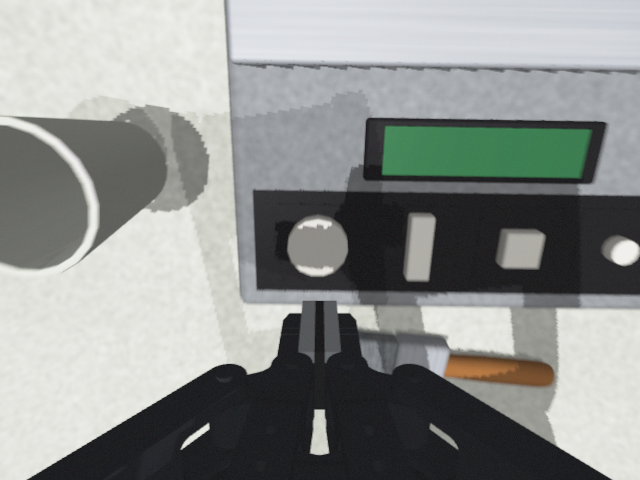

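The large round key sits centred under the tool, at (317,246) in the picture, so I descend onto it.

servo_tool(
  motion=[
    {"dp": [0, 0, 0.15], "roll": 0, "jaw": 0},
    {"dp": [0, 0, 0.1], "roll": 0, "jaw": 0},
    {"dp": [0, 0, 0.02], "roll": 0, "jaw": 0},
    {"dp": [0, 0, 0.01], "roll": 0, "jaw": 0},
    {"dp": [0, 0, 0.01], "roll": 0, "jaw": 0},
  ],
)

```text
t: 4.22
position: [0.5084, 0.2479, 0.1332]
tcp_rot: [[0.986, 0.166, 0.003], [0.166, -0.986, 0.001], [0.003, -0.0, -1.0]]
force: [-1.7, -0.5, -0.0]
width: 0.0002
grip_force: 0.0
```

servo_tool(
  motion=[
    {"dp": [0, 0, 0.006], "roll": 0, "jaw": 0},
    {"dp": [0, 0, 0.006], "roll": 0, "jaw": 0},
    {"dp": [0, 0, 0.006], "roll": 0, "jaw": 0},
    {"dp": [0, 0, 0], "roll": 0, "jaw": 0},
    {"dp": [0, 0, 0], "roll": 0, "jaw": 0},
  ],
)

```text
t: 4.85
position: [0.5074, 0.2477, 0.1271]
tcp_rot: [[0.986, 0.166, 0.0], [0.166, -0.986, 0.0], [0.0, -0.0, -1.0]]
force: [-0.3, -0.8, 1.6]
width: -0.0002
grip_force: 0.8
```

Contact has begun at about 0.127, so I press in small steps.

servo_tool(
  motion=[
    {"dp": [0, 0, 0.006], "roll": 0, "jaw": 0},
    {"dp": [0, 0, 0.006], "roll": 0, "jaw": 0},
    {"dp": [0, 0, 0.006], "roll": 0, "jaw": 0},
    {"dp": [0, 0, 0], "roll": 0, "jaw": 0},
    {"dp": [0, 0, 0], "roll": 0, "jaw": 0},
  ],
)

```text
t: 5.48
position: [0.5074, 0.2477, 0.1224]
tcp_rot: [[0.986, 0.166, 0.0], [0.166, -0.986, 0.0], [0.0, -0.0, -1.0]]
force: [-0.4, 0.6, 3.9]
width: 0.0
grip_force: 1.6
```

servo_tool(
  motion=[
    {"dp": [0, 0, 0.005], "roll": 0, "jaw": 0},
    {"dp": [0, 0, 0.005], "roll": 0, "jaw": 0},
    {"dp": [0, 0, 0.003], "roll": 0, "jaw": 0},
    {"dp": [0, 0, 0], "roll": 0, "jaw": 0},
    {"dp": [0, 0, 0], "roll": 0, "jaw": 0},
  ],
)

```text
t: 6.1
position: [0.5074, 0.2477, 0.1206]
tcp_rot: [[0.986, 0.167, 0.0], [0.167, -0.986, -0.0], [0.0, 0.0, -1.0]]
force: [-5.2, -1.6, 14.3]
width: -0.0002
grip_force: 7.0
```

The large round key has bottomed out at 14 N. I now lift and move to the bar, 60 mm along tool +y.

servo_tool(
  motion=[
    {"dp": [0, 0, -0.06], "roll": 0, "jaw": 0},
    {"dp": [0, 0, -0.06], "roll": 0, "jaw": 0},
    {"dp": [0, 0.12, 0], "roll": 0, "jaw": 0},
    {"dp": [0, 0.12, 0], "roll": 0, "jaw": 0},
    {"dp": [0, 0, 0], "roll": 0, "jaw": 0},
  ],
)

```text
t: 6.72
position: [0.5177, 0.187, 0.1498]
tcp_rot: [[0.986, 0.164, 0.001], [0.164, -0.986, -0.0], [0.001, 0.0, -1.0]]
force: [-0.6, -0.2, 0.5]
width: -0.0002
grip_force: 0.0
```

```bash
python3 m.py w3
```

```text
[0.5177276  0.18701288 0.14977087] [[0.986, 0.164, 0.001], [0.164, -0.986, -0.0], [0.001, 0.0, -1.0]] 6.725 -0.0001744057804710657 [-0.60479192 -0.24079601  0.51663512]
power_key_base 0.92 [189.3 284.3] [0.5065 0.2499 0.045 ] tool units [-0.003 -0.256  0.419]
bar_key_base 0.59 [313.  282.8] [0.5171 0.1915 0.045 ] tool units [ 0.    -0.018  0.419]
square_key_base 0.7 [437.6 285.8] [0.5255 0.1322 0.045 ] tool units [-0.006  0.221  0.419]
small_key_base 0.97 [561.5 288.7] [0.534 0.073 0.045] tool units [-0.011  0.46   0.419]
```

View pics/w3.png

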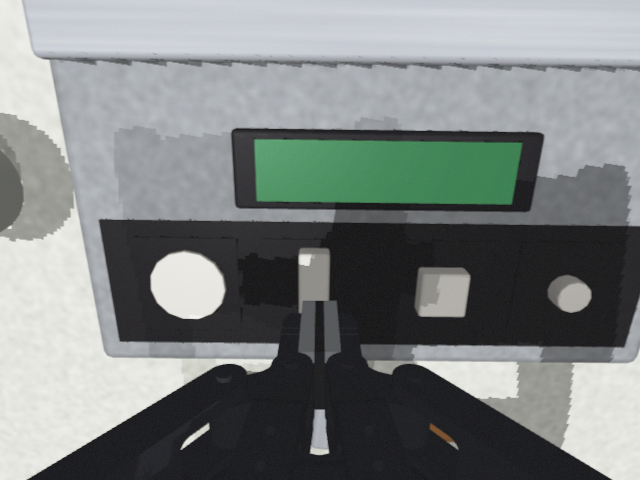

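The large round key is seen pressed at (188,285). The bar at (314,282) lies about 4 mm toward tool -y, so I correct by that and descend.

servo_tool(
  motion=[
    {"dp": [0, -0.015, 0.03], "roll": 0, "jaw": 0},
    {"dp": [0, 0, 0.03], "roll": 0, "jaw": 0},
    {"dp": [0, 0, 0.02], "roll": 0, "jaw": 0},
    {"dp": [0, 0, 0.01], "roll": 0, "jaw": 0},
    {"dp": [0, 0, 0], "roll": 0, "jaw": 0},
  ],
)

```text
t: 7.6
position: [0.5164, 0.1922, 0.1265]
tcp_rot: [[0.986, 0.166, -0.001], [0.166, -0.986, -0.0], [-0.001, -0.0, -1.0]]
force: [-0.9, 0.1, 2.2]
width: 0.0
grip_force: 1.0
```

servo_tool(
  motion=[
    {"dp": [0, 0, 0.007], "roll": 0, "jaw": 0},
    {"dp": [0, 0, 0.007], "roll": 0, "jaw": 0},
    {"dp": [0, 0, 0.006], "roll": 0, "jaw": 0},
    {"dp": [0, 0, 0], "roll": 0, "jaw": 0},
    {"dp": [0, 0, 0], "roll": 0, "jaw": 0},
  ],
)

```text
t: 8.22
position: [0.5167, 0.1922, 0.1219]
tcp_rot: [[0.986, 0.166, 0.0], [0.166, -0.986, 0.0], [0.0, -0.0, -1.0]]
force: [-2.0, 1.1, 5.1]
width: -0.0
grip_force: 2.4
```

Nearly down; I press a little further and hold.

servo_tool(
  motion=[
    {"dp": [0, 0, 0.005], "roll": 0, "jaw": 0},
    {"dp": [0, 0, 0.005], "roll": 0, "jaw": 0},
    {"dp": [0, 0, 0], "roll": 0, "jaw": 0},
    {"dp": [0, 0, 0], "roll": 0, "jaw": 0},
    {"dp": [0, 0, 0], "roll": 0, "jaw": 0},
  ],
)

```text
t: 8.85
position: [0.5168, 0.1922, 0.1205]
tcp_rot: [[0.986, 0.167, 0.0], [0.167, -0.986, -0.0], [0.0, 0.0, -1.0]]
force: [-6.2, -1.4, 14.0]
width: -0.0003
grip_force: 7.0
```

servo_tool(
  motion=[
    {"dp": [0, 0, 0], "roll": 0, "jaw": 0},
    {"dp": [0, 0, 0], "roll": 0, "jaw": 0},
    {"dp": [0, 0, 0], "roll": 0, "jaw": 0},
    {"dp": [0, 0, 0], "roll": 0, "jaw": 0},
    {"dp": [0, 0, 0], "roll": 0, "jaw": 0},
  ],
)

```text
t: 9.48
position: [0.5168, 0.1922, 0.1205]
tcp_rot: [[0.986, 0.167, 0.0], [0.167, -0.986, -0.0], [0.0, 0.0, -1.0]]
force: [-6.7, -1.1, 13.3]
width: 0.0002
grip_force: 7.0
```

servo_tool(
  motion=[
    {"dp": [0, 0, 0], "roll": 0, "jaw": 0},
    {"dp": [0, 0, 0], "roll": 0, "jaw": 0},
    {"dp": [0, 0, 0], "roll": 0, "jaw": 0},
    {"dp": [0, 0, 0], "roll": 0, "jaw": 0},
    {"dp": [0, 0, 0], "roll": 0, "jaw": 0},
  ],
)

```text
t: 10.1
position: [0.5168, 0.1922, 0.1205]
tcp_rot: [[0.986, 0.167, 0.0], [0.167, -0.986, -0.0], [0.0, 0.0, -1.0]]
force: [-7.3, 0.2, 13.9]
width: 0.0002
grip_force: 7.0
```

servo_tool(
  motion=[
    {"dp": [0, 0, -0.05], "roll": 0, "jaw": 0},
    {"dp": [0, 0, -0.1], "roll": 0, "jaw": 0},
    {"dp": [0, 0, -0.15], "roll": 0, "jaw": 0},
    {"dp": [0, 0, 0], "roll": 0, "jaw": 0},
    {"dp": [0, 0, 0], "roll": 0, "jaw": 0},
  ],
)

```text
t: 10.72
position: [0.5163, 0.192, 0.1936]
tcp_rot: [[0.986, 0.166, -0.0], [0.166, -0.986, -0.0], [-0.0, 0.0, -1.0]]
force: [0.0, 0.2, -0.7]
width: -0.0
grip_force: 0.0
```

```bash
python3 m.py w4
```

```text
[0.51634027 0.19200577 0.19363776] [[0.986, 0.166, -0.0], [0.166, -0.986, -0.0], [-0.0, 0.0, -1.0]] 10.725 -4.628786281575217e-05 [ 0.00586695  0.2218701  -0.71636936]
power_key_base 0.81 [220.  251.4] [0.5059 0.2486 0.045 ] tool units [-0.003 -0.23   0.595]
bar_key_base 0.8 [326.  251.5] [0.5161 0.1876 0.045 ] tool units [-0.004  0.017  0.595]
square_key_base 0.8 [427.6 252.5] [0.5255 0.129  0.045 ] tool units [-0.006  0.255  0.595]
small_key_base 0.89 [526.9 256.6] [0.5328 0.0709 0.045 ] tool units [-0.016  0.489  0.595]
```

View pics/w4.png

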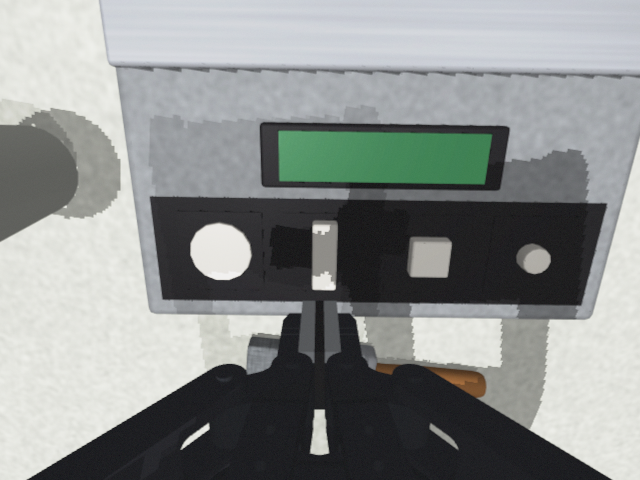

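The large round key is low at (220,251), the bar is up again at (325,255), and the other keys look untouched. The tool is clear, so I hand the job in.

```bash
python3 -c "
from workcell import *
print(finish_job())"
```

```text
the job is handed in; nothing more can be done
None
```

The job is handed in with no verdict shown: the large round key was pressed fully down and stayed down, the bar key was held fully down for over 1 s and came up again, pressing peaked at about 14 N, and no other key or object was touched.

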